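# Draw the flat battery out of the test set and dock it on the charger

## Robot

A 6-joint arm with a two-finger parallel gripper is mounted at the origin on the work surface. World frame = base frame: x ahead of the robot, y to its left, z up, the work surface at z = 0. Lengths are in mm, angles in rad, forces in N, time in s.
With the tool pointing down it reaches from about 300 to 1000 mm from the base axis. Payload 5.1 kg.
Tool frame: the origin (TCP) lies at the very end of the fingers, on their centre line; the grasp point (between the pads) lies 19 mm behind it (ctrl.grasp_offset is the z of the grasp point in the tool frame, in mm); z points along the fingers, y is the line along which they close (so a half turn about z gives the same grasp; the last joint's range is limited). The gripper opens to 95 mm and grips with 3 to 60 N. Pads are 20 mm wide; open, the fingers measure 119 mm over their backs; the gripper's body (75 mm by 180 mm) begins 59 mm behind the grasp point.
Start: joints at [1.157, 0.124, 1.65, -0, 1.367, -0.083], TCP at [211.14, 614.739, 178.056] pointing down, gripper open.
Joint ranges: [-2.61, 2.61], [-1.02, 2.33], [0.03, 2.71], [-1.35, 4.49], [0.32, 2.68], [-2.91, 2.91]. Speed limits (rad/s): [2.57, 2.57, 3.14, 3.14, 3.14, 3.14].

## Interface

Orientations are given as a rotation vector (axis times angle).
In Python, from station import ctrl gives the robot as it stands. The module is installed in compiled form; this text tells all that it offers.
- The arm moves only by the shell command python3 -m inch 'ROWS'. ROWS is JSON, a list of rows, each a list of 3 entries, a list of its own where there are three numbers: the shift along the tool's x, y, z scaled (see below), then the turn, a rotation vector about the tool's x, y, z scaled (see below), then the closure, from 0 (fully open) to 1 (shut). In form: [[[x, y, z], [wx, wy, wz], gripper], ...]. A call has 1 to 12 rows; each row is the pose to reach, as a shift and turn from the pose commanded when the call began, along the tool's axes at that moment; what a row does not reach only later rows make up. The controller multiplies each number of a shift by 0.2 m and each number of a turn by 30 degrees. A row lasts 1/12 s, in which the tool goes at most 41.7 mm and 7.16 degrees, less where a joint would pass 70% of its speed; a pose out of reach is approached as far as the arm can. A call with a number of a shift or a turn outside -1 to 1 is refused whole. A call with a gripper value outside its range is refused whole. The fingers move at their own pace and stop on an object; the grip force is fixed at half the most. Time passes only in rows, so rows that repeat a pose let the fingers close. It gives the time, the measured TCP pose, the force, the opening and the grip force at its end, in the units of the state.
- ctrl.get_state(): the state, without advancing time (a new reading comes with each control period).
- ctrl.camera(name): name is "scene" or "top" or "wrist"; returns a dict with "image" (420x560x3 uint8, red, green, blue), "K" (3x3 intrinsics, pixels), "position" and "rotation" of the camera in the world; the wrist camera has in their place "T_tool_cam" (4x4, takes a point from camera to tool coordinates, whose origin is the TCP and whose axes are the flange's). Camera axes: x right, y up, looking along -z (the intrinsics and any distortion apply to the point x, -y, -z); pixel columns grow to the right and rows downward; lengths in mm; the calibration is good to about 2 mm. A picture is of the moment at which its call begins: read the wrist's pose just before it. There is no depth.
- ctrl.sign_off(): hands the job in; it is judged then, once.
The state is a dict: "time": time; "joint_positions": joint angles; "joint_velocities": joint speeds; "joint_torque": joint torques, N m; "tool_pos": TCP position; "ee_rot": TCP orientation; "ft_force": force on the tool from outside, world axes, zero at the start; "wrist_torque": the same for the moment, N m; "width": opening from 0.0 (shut) to 1.0 (fully open); "grasp_force": force on a finger pad.
Only numpy, scipy, OpenCV 4.12 (cv2) and the standard library are available. Lean on these libraries where they do the work, as an engineer would, in place of code of your own. Each camera call takes 0.05 s, during which the arm holds its last target. There are 200 camera calls.

## Task

The test set's battery is flat. Its top is covered by a fixed roof, so draw it out through the side opening by its pull tab, set it down on the bench clear of the test set and let go; then take it again across its case, lift it over to the charger and lay it in the cradle between the side rails, terminal end towards the charger's upright body and slid right up against it. Keep the battery roughly level throughout, leave it lying flat there, and do not disturb the engine parts lying about.

Things in the scene. Friction and masses are not known exactly. Their poses are not given: they have to be found in the camera images.
- battery: Small black lead-acid battery, 0.6 kg, case 100 long (x) x 50 wide (y) x 56 high, brass terminals on top at the +x end (61 high). Origin: centre of the case's underside. A rigid pull tab stands out of its -x end (see battery_tab). At the start it stands on the bench in the test set's bay, x axes about parallel, only the tab and at most 8 mm of case outside the opening.
- battery_tab (a point): Grip point in the middle of the aluminium pull tab, 82 mm from the battery's origin along -x, 26 above its underside. The tab is an upright plate along x, 12 thick (y), z 8 to 44, x -50 to -105, ending in an upright round bar of 18 diameter at x -103.
- battery_end (a point): Foot of the battery's terminal end face: on the underside, 50 mm from the origin along +x.
- tester: Grey steel bench test set, fixed. Origin: on the bench under the centre of its battery bay, a tunnel along x, 58 wide, 66 high, the bench its floor, open only at -x. Walls and roof 6 thick, roof top 72 high; outside x -60 to +60, y -35 to +35, and a solid instrument half, 72 high, goes on to y +115. A gauge box on the roof, x -10 to +60, reaches 108 high.
- tester_opening (a point): Centre of the bay's mouth, at bench height, on the face x -60 of the test set; the battery comes out along the test set's -x.
- charger: Grey plastic charger, fixed. Origin: on the bench, on the cradle's centre line. Base 8 thick, x -75 to +53, 76 wide; upright body 65 high, x +53 to +113. Two rails along x, x -60 to +50, inner faces y +-30, tops 17 high; the -x end is open, the tab points out there. Docked, the battery's origin is at x +3, y 0, z +8, axes parallel to the charger's.
- charger_contacts (a point): Foot of the charger body's contact face, on the cradle's floor (x +53, y 0, z +8 in the charger's frame): the battery_end point comes here.
- conrod: Bystander: steel connecting rod lying flat, about 160 long, 60 wide at its big end, 22 high. Origin: underside, near its middle; x along the rod, big end at -x.
- gasket: Bystander: flat copper head gasket, 110 x 100 x 4 with a 70 hole. Origin: centre of the underside.
- knob: Bystander: green nylon gear shift knob standing upright, 54 diameter, 63 high. Origin: centre of its foot.
- race: Bystander: chrome bearing race lying flat, 72 diameter, 22 high. Origin: centre of its underside.
Things that resemble listed ones, but are neither listed nor needed, are in the scene too. Leave any turquoise look-alike of the battery alone. What is shaped like the charger but red is not meant.

How it is judged:
By the outcome, as a careful person would: the job done as asked, in the order asked, and still so for the second after the job is handed in, with the robot touching nothing.
It also fails if it takes over 48 s, if anything falls off the work surface, if the arm or the gripper's body presses on something with over 40 N, if the wrist force passes 120 N, or if a joint passes its speed limit or range.

## Working session

There is one attempt and no reset: what is moved stays moved. The work goes in short steps, Python scripts to look and compute and a shell command to move; the robot and the scene stay as the last step left them, time stands still between calls to the robot, and variables do not carry over. Pictures are saved under pics/ and viewed, at most 10 in all, crops included, and the job is handed in when it is done.

```bash
mkdir -p pics; cat > h.py <<'E'
import numpy as np, cv2
from station import ctrl
from scipy.spatial.transform import Rotation as R
def snap(n,f=None):
    s=ctrl.get_state(); c=ctrl.camera(n)
    if n=='wrist':
        T=np.array(c['T_tool_cam']); Rt=R.from_rotvec(s['ee_rot']).as_matrix()
        c['position']=Rt@T[:3,3]+s['tool_pos']; c['rotation']=Rt@T[:3,:3]
    c['position']=np.array(c['position']);c['rotation']=np.array(c['rotation'])
    if f: cv2.imwrite('pics/'+f,c['image'][:,:,::-1])
    return c
def ray(c,u,v):
    p=np.linalg.inv(c['K'])@[u,v,1]; d=c['rotation']@np.array([p[0],-p[1],-p[2]]); return c['position'],d
def onz(c,u,v,z):
    o,d=ray(c,u,v); return o+d*(z-o[2])/d[2]
def proj(c,P):
    q=c['rotation'].T@(np.array(P)-c['position']); q=c['K']@[q[0],-q[1],-q[2]]; return q[:2]/q[2]
E
python3 - <<'E'
from h import *
import pickle
cs={}
for n in('scene','top','wrist'):
    c=snap(n,n+'0.png'); cs[n]=c; print(n,[k for k in c],c['position'],c['rotation'].round(3).tolist(),c['K'])
pickle.dump(cs,open('c0.pkl','wb'))
a=np.hstack([cs['top']['image'],cs['scene']['image']])
s=ctrl.get_state();print(s['time'],s['ee_rot'],s['tool_pos'])
E
```

```text
scene ['image', 'K', 'position', 'rotation'] [1084.02505996  512.93551966  962.7096024 ] [0.331, 0.819, 2.222] [[483.47316152   0.         279.20463856]
 [  0.         483.47316152 204.3604226 ]
 [  0.           0.           1.        ]]
top ['image', 'K', 'position', 'rotation'] [ 393.53722946  -41.46625743 1336.74562705] [0.059, -0.077, -1.568] [[527.75209456   0.         278.89518812]
 [  0.         527.75209456 216.03751689]
 [  0.           0.           1.        ]]
wrist ['image', 'K', 'T_tool_cam', 'position', 'rotation'] [142.12371481 639.84546427 383.39525763] [[0.325, -0.914, -0.244], [0.946, 0.313, 0.085], [-0.002, -0.258, 0.966]] [[304.5956695    0.         279.12993931]
 [  0.         304.5956695  211.4754748 ]
 [  0.           0.           1.        ]]
0.15 [-5.17223532e-01 -3.09836629e+00  2.35719126e-03] [210.96352356 614.24652416 177.09420781]
```

View pics/top0.png

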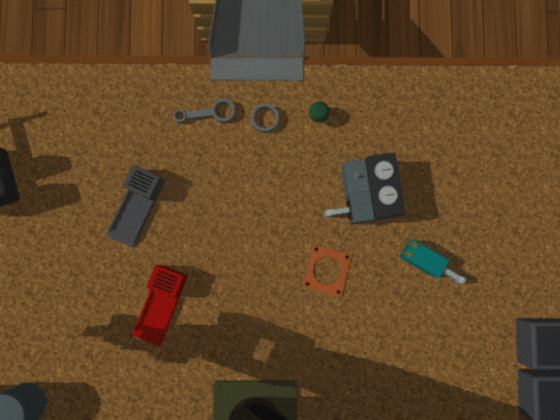

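View pics/scene0.png

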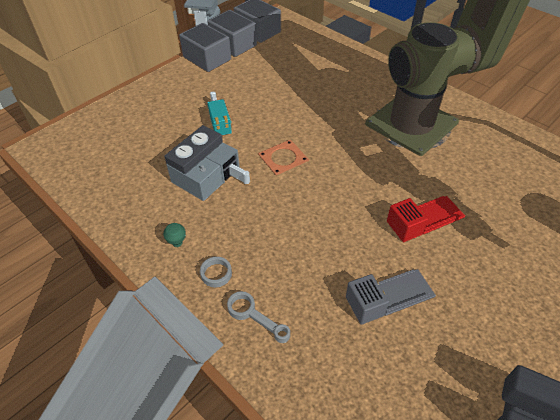

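The top view shows these candidates:

| Object | Top-view pixel | Decision |
|---|---|---|
| Grey test set | (373,188) | The real one; its tab sticks out at (337,212) |
| Turquoise battery look-alike, tab at (455,277) | (430,260) | Leave alone |
| Grey charger, body at the upper right | (135,205) | The real one |
| Red charger look-alike | (160,305) | Not meant |

The rod is at (205,112), race (265,117), knob (319,112) and gasket (328,270). I choose the tab at (337,212) and the grey charger, and will check both in a close crop.

```bash
sed -i "s/c\['rotation'\]=np.array(c\['rotation'\])/c['rotation']=np.array(c['rotation']); c['rotation']=R.from_rotvec(c['rotation']).as_matrix() if c['rotation'].ndim==1 else c['rotation']/" h.py
python3 - <<'E'
from h import *
import pickle
c=snap('top');pickle.dump(c,open('top.pkl','wb'))
im=c['image'][:,:,::-1]
f=lambda x0,y0:cv2.resize(im[y0:y0+100,x0:x0+100],None,fx=4,fy=4,interpolation=cv2.INTER_CUBIC)
cv2.imwrite('pics/crop1.png',np.hstack([f(315,140),f(90,155)]))
for n,u,v,z in[('tab',337,212,44),('tester',373,188,72),('charger',135,205,8),('chbody',143,182,65),('gasket',328,270,4),('race',265,117,22),('knob',319,112,60),('decoytab',455,277,44)]: print(n,onz(c,u,v,z).round())
E
```

```text
tab [ 516. -200.   44.]
tester [ 572. -284.   72.]
charger [536. 306.   8.]
chbody [586. 273.  65.]
gasket [ 373. -181.    4.]
race [760. -22.  22.]
knob [ 763. -156.   60.]
decoytab [ 357. -488.   44.]
```

View pics/crop1.png

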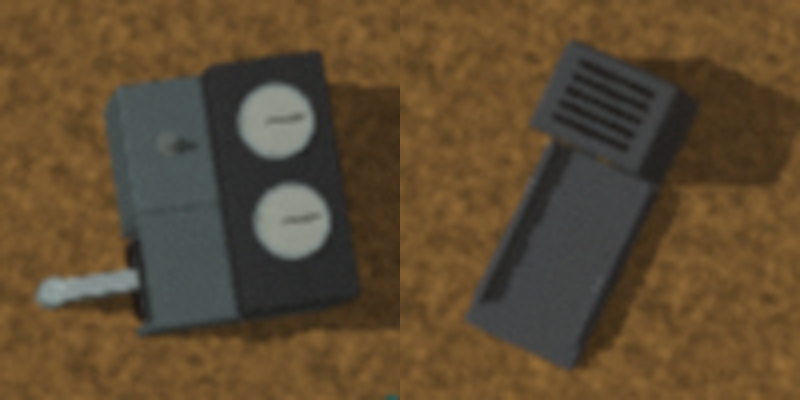

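The crop confirms the choice. The tab runs from its bar at top-view pixel (327.5,212.8) to the mouth at (349,210), with a sliver of black case at the mouth. The grey charger's body-top corners are at about (133,165) and (124,186), with the cradle's open end at the lower left.

```bash
python3 - <<'E'
from h import *
import pickle
c=pickle.load(open('top.pkl','rb'))
a=lambda x,y,z:onz(c,315+x/4,140+y/4,z)
b=lambda x,y,z:onz(c,90+(x-400)/4,155+y/4,z)
bar=a(51,291,44);m=a(137,281,44);d=(m-bar)[:2];print('bar',bar.round(1),'mouth',m.round(1),'ang',np.degrees(np.arctan2(d[1],d[0])))
e=a(118,88,72);f=a(142,322,72);g=f-e;print('roof edge',e.round(1),f.round(1),np.linalg.norm(g),'xang',np.degrees(np.arctan2(g[1],g[0]))+90)
p=[b(*q,65) for q in((573,42),(680,90),(645,178),(533,125))]
print('chbody',np.round(p,1).tolist())
q=[b(*q,8) for q in((470,318),(572,367))];print('ch end',np.round(q,1).tolist())
s=ctrl.get_state();Rt=R.from_rotvec(s['ee_rot']).as_matrix();print(Rt.round(3),s['tool_pos'])
E
```

```text
bar [ 514.3 -177.3   44. ] mouth [ 520.6 -230.4   44. ] ang -83.2182546381778
roof edge [ 635.7 -215.9   72. ] [ 493.1 -229.    72. ] 143.21630188966014 xang -84.74777508172193
chbody [[626.6, 297.6, 65.0], [597.3, 232.1, 65.0], [543.5, 252.1, 65.0], [575.6, 320.4, 65.0]]
ch end [[461.5, 372.8, 8.0], [430.9, 308.2, 8.0]]
[[-0.946  0.325 -0.001]
 [ 0.325  0.946 -0.001]
 [ 0.    -0.001 -1.   ]] [210.96300355 614.32882314 177.23568727]
```

```bash
python3 -m inch '[[[-0.69,-0.84,0],[0,0,0],0],[[-0.69,-0.84,0],[0,0,0],0],[[-0.69,-0.84,0],[0,0,0],0],[[-0.69,-0.84,0],[0,0,0],0],[[-0.69,-0.84,0],[0,0,0],0],[[-0.69,-0.84,0],[0,0,0],0],[[-0.69,-0.84,0],[0,0,0],0]]'
python3 -m inch '[[[-0.69,-0.84,0],[0,0,0],0],[[-0.69,-0.84,0],[0,0,0],0],[[-0.69,-0.84,0],[0,0,0],0],[[-0.69,-0.84,0],[0,0,0],0],[[-0.69,-0.84,0],[0,0,0],0],[[-0.69,-0.84,0],[0,0,0],0],[[-0.69,-0.84,0],[0,0,0],0]]'
```

```text
time: 0.78
tool_pos: [287.8, 409.2, 178.1]
ee_rot: [0.523, 3.097, 0.001]
ft_force: [0.5, 0.5, 0.1]
width: 0.998
grasp_force: 0.0
time: 1.37
tool_pos: [364.1, 206.6, 178.4]
ee_rot: [0.523, 3.097, 0.001]
ft_force: [-0.0, -0.3, -0.1]
width: 1.002
grasp_force: 0.0
```

```bash
python3 -m inch '[[[-0.69,-0.84,0],[0,0,0],0],[[-0.69,-0.84,0],[0,0,0],0],[[-0.69,-0.84,0],[0,0,0],0],[[-0.69,-0.84,0],[0,0,0],0],[[-0.69,-0.84,0],[0,0,0],0],[[-0.69,-0.84,0],[0,0,0],0],[[-0.69,-0.84,0],[0,0,0],0]]'
python3 -m inch '[[[-0.59,-0.72,0],[0,0,0.24],0],[[-0.59,-0.72,0],[0,0,0.47],0],[[-0.59,-0.72,0],[0,0,0.7],0],[[-0.59,-0.72,0],[0,0,0.93],0],[[-0.59,-0.72,0],[0,0,0.98],0],[[-0.59,-0.72,0],[0,0,0.98],0]]'
python3 -m inch '[[[0,0,0],[0,0,0.24],0],[[0,0,0],[0,0,0.47],0],[[0,0,0],[0,0,0.7],0],[[0,0,0],[0,0,0.93],0],[[0,0,0],[0,0,1],0],[[0,0,0],[0,0,1],0]]'
python3 - <<'E'
from h import *
s=ctrl.get_state();Rt=R.from_rotvec(s['ee_rot']).as_matrix();print(Rt.round(3).tolist(),s['tool_pos'])
import pickle;pickle.dump(snap('wrist','w1.png'),open('w1.pkl','wb'))
E
```

```text
time: 1.95
tool_pos: [440.1, 3.6, 178.0]
ee_rot: [-0.52, -3.097, -0.001]
ft_force: [-0.9, 0.4, 0.1]
width: 1.001
grasp_force: 0.0
time: 2.45
tool_pos: [505.8, -170.9, 177.7]
ee_rot: [-1.288, -2.865, -0.001]
ft_force: [-0.0, 0.6, 0.4]
width: 0.999
grasp_force: 0.0
time: 2.95
tool_pos: [504.4, -167.2, 177.9]
ee_rot: [-1.979, -2.438, -0.002]
ft_force: [-0.0, 0.8, 0.2]
width: 1.0
grasp_force: 0.0
[[-0.206, 0.979, -0.0], [0.979, 0.206, 0.001], [0.001, 0.0, -1.0]] [ 504.41803593 -167.23817556  177.87408945]
```

View pics/w1.png

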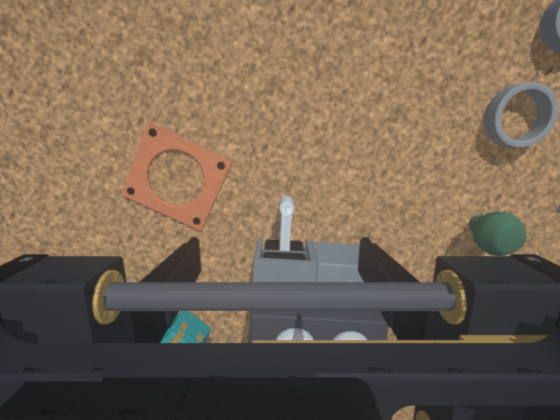

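The wrist view shows the tab centred, its bar at (287,203) and its root at about (286,248). The roof front edge is at row 240 and the finger tips are either side of it.

```bash
python3 - <<'E'
from h import *
import pickle
c=pickle.load(open('w1.pkl','rb'));im=c['image'];h=cv2.cvtColor(im,cv2.COLOR_RGB2HSV)
m=(h[...,1]<60)&(h[...,2]>130);m[:190]=0;m[255:]=0;m[:,:265]=0;m[:,310:]=0
P=[]
for v in range(190,255):
    u=np.flatnonzero(m[v]); 
    if len(u): P.append((v,u.min(),u.max())); 
print(P)
for u,v in((287,203),(288,205),(286,245)): print(onz(c,u,v,44).round(1))
for u,v in((258,241),(357,244)):print('roof',onz(c,u,v,72).round(1))
E
```

```text
[(195, np.int64(286), np.int64(287)), (196, np.int64(283), np.int64(289)), (197, np.int64(281), np.int64(291)), (198, np.int64(281), np.int64(292)), (199, np.int64(280), np.int64(292)), (200, np.int64(280), np.int64(293)), (201, np.int64(279), np.int64(293)), (202, np.int64(279), np.int64(293)), (203, np.int64(280), np.int64(293)), (204, np.int64(280), np.int64(293)), (205, np.int64(279), np.int64(293)), (206, np.int64(279), np.int64(294)), (207, np.int64(279), np.int64(294)), (208, np.int64(279), np.int64(294)), (209, np.int64(279), np.int64(294)), (210, np.int64(279), np.int64(294)), (211, np.int64(279), np.int64(293)), (212, np.int64(280), np.int64(293)), (213, np.int64(281), np.int64(292)), (214, np.int64(281), np.int64(291)), (215, np.int64(281), np.int64(291)), (216, np.int64(281), np.int64(291)), (217, np.int64(281), np.int64(291)), (218, np.int64(281), np.int64(291)), (219, np.int64(281), np.int64(291)), (220, np.int64(281), np.int64(291)), (221, np.int64(281), np.int64(291)), (222, np.int64(281), np.int64(291)), (223, np.int64(281), np.int64(291)), (224, np.int64(281), np.in
[... 397 characters left out ...]
80), np.int64(290)), (236, np.int64(280), np.int64(290)), (237, np.int64(280), np.int64(290)), (238, np.int64(280), np.int64(290)), (239, np.int64(280), np.int64(290)), (240, np.int64(280), np.int64(308)), (241, np.int64(280), np.int64(289)), (242, np.int64(280), np.int64(308)), (243, np.int64(280), np.int64(309)), (244, np.int64(280), np.int64(309)), (245, np.int64(280), np.int64(289)), (246, np.int64(280), np.int64(309)), (247, np.int64(280), np.int64(289)), (248, np.int64(280), np.int64(289)), (249, np.int64(280), np.int64(289)), (250, np.int64(280), np.int64(289))]
[ 514.8 -171.5   44. ]
[ 516.4 -173.6   44. ]
[ 524.5 -222.    44. ]
roof [ 490.8 -213.3   72. ]
roof [ 597.3 -194.5   72. ]
```

```bash
python3 - <<'E'
from h import *
import pickle
c=pickle.load(open('w1.pkl','rb'))
A=onz(c,286,215,44);B=onz(c,284.6,249,44);d=(B-A)[:2];d/=np.linalg.norm(d);bar=onz(c,286.4,202.5,44)
print(A,B,bar,np.degrees(np.arctan2(d[1],d[0])))
g=np.r_[bar[:2]+21*d,7];s=ctrl.get_state();Rt=R.from_rotvec(s['ee_rot']).as_matrix()
print(g,Rt.T@(g-s['tool_pos'])/200)
# scene cross-check
c=pickle.load(open('c0.pkl','rb'))['top'];print(proj(pickle.load(open('top.pkl','rb')),bar))
E
```

```text
[ 516.70405857 -185.75572599   44.        ] [ 523.98530301 -227.32970849   44.        ] [ 514.00596441 -171.11280998   44.        ] -80.06600218180226
[ 517.62875018 -191.7979598     7.        ] [-0.13258566  0.03987848  0.85444734]
[325.25676503 212.8691115 ]
```

```bash
python3 -m inch '[[[-0.148,0.04,0.1],[0,0,0.066],0],[[-0.148,0.04,0.3],[0,0,0.066],0],[[-0.148,0.04,0.5],[0,0,0.066],0],[[-0.148,0.04,0.65],[0,0,0.066],0],[[-0.148,0.04,0.75],[0,0,0.066],0],[[-0.148,0.04,0.82],[0,0,0.066],0],[[-0.148,0.04,0.85],[0,0,0.066],0],[[-0.148,0.04,0.85],[0,0,0.066],0]]'
python3 - <<'E'
from h import *
snap('wrist','w2.png')
E
```

```text
time: 3.67
tool_pos: [516.7, -196.2, 6.3]
ee_rot: [-2.021, -2.4, 0.001]
ft_force: [0.2, -0.1, -0.6]
width: 1.0
grasp_force: 0.0
```

View pics/w2.png

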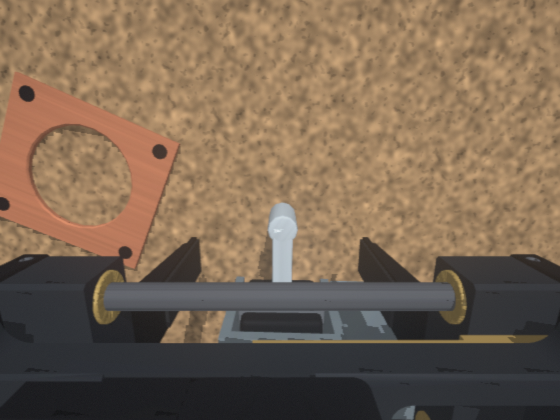

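The tab (column 282) is centred between the finger tips (columns 200 and 362), and its bar top is at (284,230).

```bash
python3 - <<'E'
from h import *
c=snap('wrist');s=ctrl.get_state();Rt=R.from_rotvec(s['ee_rot']).as_matrix()
print(Rt.T@(onz(c,284,230,44)-s['tool_pos']),Rt.T@(onz(c,282,270,44)-s['tool_pos']))
E
```

```text
[ 18.23572366   2.27608857 -35.03468816] [ -7.43060189   1.17393682 -35.0229273 ]
```

```bash
python3 -m inch '[[[-0.025,0.008,0],[0,0,0],0],[[-0.025,0.008,0],[0,0,0],0],[[-0.025,0.008,0],[0,0,0],1],[[-0.025,0.008,0],[0,0,0],1],[[-0.025,0.008,0],[0,0,0],1],[[-0.025,0.008,0],[0,0,0],1],[[-0.025,0.008,0],[0,0,0],1],[[-0.025,0.008,0],[0,0,0],1],[[-0.025,0.008,0],[0,0,0],1],[[-0.025,0.008,0],[0,0,0],1],[[-0.025,0.008,0],[0,0,0],1],[[-0.025,0.008,0],[0,0,0],1]]'
```

```text
time: 4.77
tool_pos: [520.0, -203.0, 8.0]
ee_rot: [-2.026, -2.401, -0.0]
ft_force: [-0.1, 1.0, 0.1]
width: 0.359
grasp_force: 0.0
```

```bash
python3 -m inch '[[[0,0,0],[0,0,0],1],[[0,0,0],[0,0,0],1],[[0,0,0],[0,0,0],1],[[0,0,0],[0,0,0],1],[[0,0,0],[0,0,0],1],[[0,0,0],[0,0,0],1]]'
```

```text
time: 5.27
tool_pos: [520.1, -203.0, 8.1]
ee_rot: [2.026, 2.401, 0.0]
ft_force: [0.5, 0.3, -0.4]
width: 0.01
grasp_force: 0.0
```

```bash
python3 - <<'E'
from h import *
a=snap('wrist')['image'];b=snap('scene')['image']
cv2.imwrite('pics/w3.png',np.hstack([a[150:410,120:460],cv2.resize(b[100:220,140:300],None,fx=2.5,fy=260/120)])[:,:,::-1])
E
```

```text
(no output)
```

View pics/w3.png

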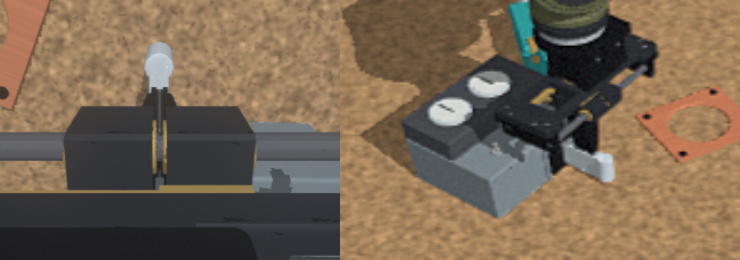

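The right half (scene) and left half (wrist) both show the fingers over the tab with its bar still ahead of them, yet the width reads shut with zero force. I'll measure before moving.

```bash
python3 - <<'E'
from h import *
import pickle
s=ctrl.get_state();Rt=R.from_rotvec(s['ee_rot']).as_matrix();print({k:np.round(s[k],3).tolist() for k in('time','joint_positions','tool_pos','width','grasp_force')})
c=snap('wrist');h=cv2.cvtColor(c['image'],cv2.COLOR_RGB2HSV)
m=((h[...,1]<60)&(h[...,2]>130)).astype(np.uint8);m[:170]=0;m[300:]=0;m[:,:240]=0;m[:,320:]=0
for v in range(185,300,6):
    u=np.flatnonzero(m[v]);print(v,(u.min(),u.max()) if len(u) else None,end='; ')
print(Rt.T@(onz(c,279,215,44)-s['tool_pos']))
for z in(0,19,36,78):print(z,proj(c,s['tool_pos']+Rt@[0,0,-z]).round(),proj(c,s['tool_pos']+Rt@[10,0,-z]).round())
S0=pickle.load(open('c0.pkl','rb'))['scene'];S=snap('scene')
def bar(im):
    h=cv2.cvtColor(im,cv2.COLOR_RGB2HSV);m=(h[...,1]<50)&(h[...,2]>150);m[:155]=0;m[190:]=0;m[:,:225]=0;m[:,255:]=0
    y,x=np.nonzero(m);return x.min(),x.max(),y.min(),y.max(),x.mean(),y.mean()
print(bar(S0['image']),bar(S['image']))
E
```

```text
{'time': 5.367, 'joint_positions': [-0.468, 0.092, 1.99, -0.0, 1.06, -0.637], 'tool_pos': [520.026, -202.952, 8.039], 'width': 0.004, 'grasp_force': 0.0}
185 None; 191 (np.int64(279), np.int64(280)); 197 (np.int64(268), np.int64(290)); 203 (np.int64(266), np.int64(291)); 209 (np.int64(265), np.int64(292)); 215 (np.int64(264), np.int64(293)); 221 (np.int64(265), np.int64(292)); 227 (np.int64(269), np.int64(289)); 233 (np.int64(269), np.int64(288)); 239 (np.int64(269), np.int64(288)); 245 None; 251 None; 257 None; 263 None; 269 None; 275 None; 281 None; 287 None; 293 None; 299 None; [ 26.6159221   -0.03668043 -35.96089938]
0 [279. 237.] [279. 224.]
19 [279. 247.] [279. 233.]
36 [279. 257.] [279. 242.]
78 [279. 294.] [279. 274.]
(np.int64(229), np.int64(249), np.int64(164), np.int64(183), np.float64(241.976), np.float64(172.808)) (np.int64(230), np.int64(249), np.int64(166), np.int64(183), np.float64(243.8989898989899), np.float64(175.35353535353536))
```

```bash
python3 - <<'E'
from h import *
a=snap('wrist')['image'];b=snap('scene')['image']
z=lambda i:cv2.resize(i,(400,500),interpolation=cv2.INTER_CUBIC)
cv2.imwrite('pics/w4.png',np.hstack([z(a[180:305,230:330]),z(b[115:215,190:270])])[:,:,::-1])
E
```

```text
(no output)
```

View pics/w4.png

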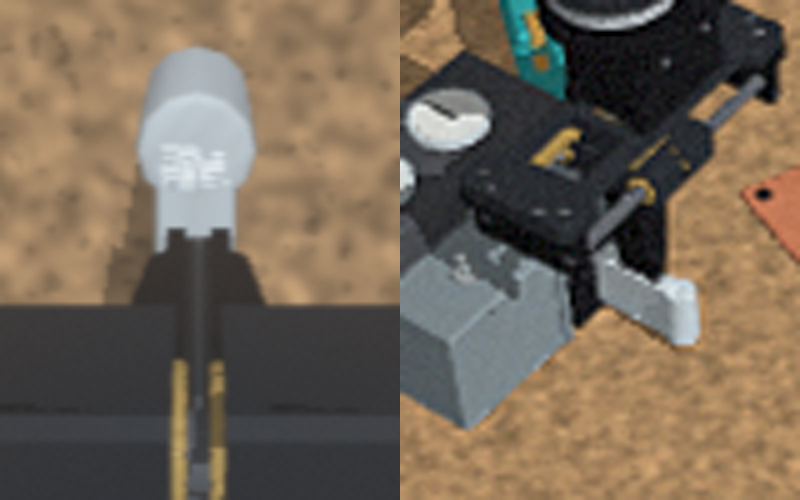

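The zoom shows the fingers right on the tab, but in which state is unclear. A small straight pull will tell, by bar position and force.

```bash
python3 -m inch '[[[0.03,0,0],[0,0,0],1],[[0.06,0,0],[0,0,0],1],[[0.06,0,0],[0,0,0],1],[[0.06,0,0],[0,0,0],1]]'
python3 - <<'E'
from h import *
c=snap('wrist');h=cv2.cvtColor(c['image'],cv2.COLOR_RGB2HSV);s=ctrl.get_state()
m=((h[...,1]<60)&(h[...,2]>130)).astype(np.uint8);m[:170]=0;m[300:]=0;m[:,:240]=0;m[:,320:]=0
for v in range(185,300,6):
    u=np.flatnonzero(m[v]);print(v,(u.min(),u.max()) if len(u) else None,end='; ')
print(s['joint_torque'],s['wrist_torque'],s['ft_force'])
E
```

```text
time: 5.9
tool_pos: [517.9, -190.5, 8.0]
ee_rot: [-2.025, -2.401, 0.0]
ft_force: [0.7, -0.7, 0.1]
width: 0.006
grasp_force: 0.0
185 None; 191 None; 197 None; 203 None; 209 (np.int64(278), np.int64(280)); 215 (np.int64(268), np.int64(290)); 221 (np.int64(266), np.int64(291)); 227 (np.int64(266), np.int64(292)); 233 (np.int64(264), np.int64(293)); 239 (np.int64(264), np.int64(293)); 245 None; 251 None; 257 None; 263 None; 269 None; 275 None; 281 None; 287 None; 293 None; 299 None; [ 1.23900035e-01 -3.48928821e+01 -3.10763025e+01  4.72169230e-02
  8.81219446e-02  2.69442193e-03] [-0.08188068 -0.00845139 -0.00137815] [ 0.8715725  -0.50591572  0.93700178]
```

The fingers slid 12 mm along the tab with no force while the bar stayed put. In the scene crop their tips end at the tab's top edge, so they're probably above it. I'll check the reported height against known sizes, using the gasket in the wrist views and the fingers in the scene.

```bash
python3 - <<'E'
from h import *
import pickle
print(ctrl.grasp_offset)
c=snap('wrist');s=ctrl.get_state();h=cv2.cvtColor(c['image'],cv2.COLOR_RGB2HSV)
for nm,cc in(('w1',pickle.load(open('w1.pkl','rb'))),('now',c),('top',pickle.load(open('top.pkl','rb')))):
    h=cv2.cvtColor(cc['image'],cv2.COLOR_RGB2HSV)
    m=((h[...,0]<12)&(h[...,1]>110)&(h[...,2]>120)).astype(np.uint8)
    if nm=='top': m[:, :290]=0;m[:240]=0;m[300:]=0
    k,_=cv2.findContours(cv2.morphologyEx(m,cv2.MORPH_OPEN,np.ones((3,3))),cv2.RETR_CCOMP,2)
    k=sorted(k,key=cv2.contourArea)[-2:]
    for q in k:
        P=np.array([onz(cc,*p[0],4)[:2] for p in q],np.float32)
        print(nm,cv2.minAreaRect(P))
S=snap('scene')
for p in([0,0,0],[0,0,-36],[0,0,-78]):print(proj(S,s['tool_pos']+R.from_rotvec(s['ee_rot']).as_matrix()@p))
print(c['T_tool_cam'])
E
```

```text
-18.8
w1 ((373.9423828125, -177.43252563476562), (69.82791137695312, 70.84712219238281), 55.09093475341797)
w1 ((373.723388671875, -177.76171875), (100.89727020263672, 110.10895538330078), 75.68585968017578)
now ((374.561279296875, -176.68515014648438), (69.2073974609375, 71.02229309082031), 52.12290573120117)
now ((373.8991394042969, -177.71534729003906), (100.80316162109375, 110.37449645996094), 75.66039276123047)
top ((372.26031494140625, -177.36886596679688), (74.29280090332031, 74.84402465820312), 44.774105072021484)
top ((373.3676452636719, -178.67442321777344), (97.7237319946289, 107.842529296875), 75.70773315429688)
[242.84223734 179.42397434]
[241.91688141 170.11783835]
[240.78583027 158.74306324]
[[ 8.68953975e-05  9.66150422e-01  2.57979368e-01  7.42576384e+01]
 [ 9.99999747e-01  9.81599766e-05 -7.04446559e-04 -8.46094701e-02]
 [-7.05924589e-04  2.57979364e-01 -9.66150169e-01 -2.06443483e+02]
 [ 0.00000000e+00  0.00000000e+00  0.00000000e+00  1.00000000e+00]]
```

```bash
python3 -m inch '[[[0,0,-0.15],[0,0,0],1],[[0,0,-0.3],[0,0,0],1],[[0.2,0,-0.3],[0,0,0],1],[[0.4,0,-0.3],[0,0,0],1],[[0.45,0,-0.3],[0,0,0],1],[[0.45,0,-0.2],[0,0,0],0.8],[[0.45,0,-0.1],[0,0,0],0.6],[[0.45,0,-0.05],[0,0,0],0.6],[[0.45,0,-0.05],[0,0,0],0.6]]'
python3 - <<'E'
from h import *
s=ctrl.get_state();Rt=R.from_rotvec(s['ee_rot']).as_matrix();o=s['width']*47.5
W=snap('wrist');S=snap('scene');print(s['tool_pos'],s['width'])
p,q=[proj(W,s['tool_pos']+Rt@[x,sg*o,z]) for x,sg,z in((0,1,0),)][0],proj(S,s['tool_pos'])
for c,n in((W,'w'),(S,'s')):
    for z in(0,-36): print(n,z,[proj(c,s['tool_pos']+Rt@[0,g*o,z]).round().tolist() for g in(-1,1)])
z=lambda c,u,v,w,h:cv2.resize(c['image'][v:v+h,u:u+w],(w*400//w,h*400//w),interpolation=cv2.INTER_CUBIC)
cv2.imwrite('pics/w5.png',np.hstack([z(W,180,150,200,200),z(S,200,110,100,100)])[:,:,::-1])
E
```

```text
time: 6.8
tool_pos: [500.5, -101.9, 15.1]
ee_rot: [-2.023, -2.397, 0.004]
ft_force: [-1.1, -0.7, -0.7]
width: 0.226
grasp_force: 0.0
[ 500.5034033  -101.87037405   15.09454664] 0.22633253566925535
w 0 [[264.0, 237.0], [294.0, 237.0]]
w -36 [[261.0, 257.0], [297.0, 257.0]]
s 0 [[273.0, 189.0], [268.0, 194.0]]
s -36 [[273.0, 179.0], [268.0, 184.0]]
```

View pics/w5.png

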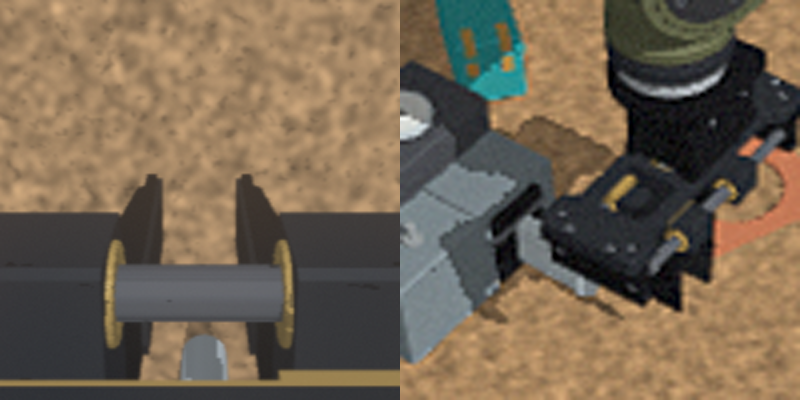

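In the wrist crop the tips are at (255,237) and (302,237). In the scene crop they are at (270,187) and (278,180), several pixels higher than the reported TCP should appear, so the fingers may end short of it. I'll touch the bare bench gently to find the true tip height.

```bash
python3 -m inch '[[[0,0,0.02],[0,0,0],0.6],[[0,0,0.04],[0,0,0],0.6],[[0,0,0.05],[0,0,0],0.6],[[0,0,0.06],[0,0,0],0.6]]'; python3 -m inch '[[[0,0,0.006],[0,0,0],0.6],[[0,0,0.012],[0,0,0],0.6]]' ; python3 -m inch '[[[0,0,0.005],[0,0,0],0.6],[[0,0,0.01],[0,0,0],0.6],[[0,0,0.01],[0,0,0],0.6]]'
```

```text
time: 7.23
tool_pos: [503.2, -102.6, 6.2]
ee_rot: [2.026, 2.4, 0.0]
ft_force: [-0.6, -0.6, 0.2]
width: 0.403
grasp_force: 0.0
time: 7.4
tool_pos: [503.0, -102.5, 3.6]
ee_rot: [2.026, 2.401, 0.0]
ft_force: [-0.7, -0.2, 0.0]
width: 0.399
grasp_force: 0.0
time: 7.65
tool_pos: [502.8, -102.3, 1.5]
ee_rot: [-2.026, -2.401, 0.0]
ft_force: [0.4, 0.7, 0.6]
width: 0.4
grasp_force: 0.0
```

```bash
python3 -m inch '[[[0,0,0.01],[0,0,0],0.6],[[0,0,0.01],[0,0,0],0.6]]'; python3 -m inch '[[[0,0,0.01],[0,0,0],0.6],[[0,0,0.01],[0,0,0],0.6]]' 
```

```text
time: 7.82
tool_pos: [502.8, -102.3, -0.6]
ee_rot: [-2.026, -2.4, 0.0]
ft_force: [-0.5, -0.7, -0.4]
width: 0.399
grasp_force: 0.0
time: 7.98
tool_pos: [502.7, -102.3, -2.7]
ee_rot: [-2.026, -2.4, 0.0]
ft_force: [-0.3, 0.3, 0.8]
width: 0.402
grasp_force: 0.0
```

No contact at −2.7, so the fingers do end short. Estimate the true tip height from the tip spacing at the known opening (38 mm), then touch.

```bash
python3 - <<'E'
from h import *
c=snap('wrist');s=ctrl.get_state();g=cv2.cvtColor(c['image'],cv2.COLOR_RGB2GRAY)
print(s['width'],s['tool_pos'])
for v in range(222,262,4):
    m=g[v]<55; u=np.flatnonzero(m); L=u[u<279];Rr=u[u>279]
    print(v,(L.min(),L.max()) if len(L) else 0,(Rr.min(),Rr.max()) if len(Rr) else 0)
cv2.imwrite('pics/w6.png',cv2.resize(c['image'][200:300,200:360],None,fx=5,fy=5,interpolation=2)[:,:,::-1])
E
```

```text
0.40371941657099136 [ 502.73904775 -102.33484342   -2.58112638]
222 0 0
226 0 0
230 0 0
234 (np.int64(36), np.int64(45)) 0
238 (np.int64(35), np.int64(47)) 0
242 (np.int64(38), np.int64(46)) 0
246 0 0
250 0 (np.int64(318), np.int64(318))
254 (np.int64(229), np.int64(238)) (np.int64(319), np.int64(329))
258 (np.int64(17), np.int64(244)) (np.int64(314), np.int64(541))
```

View pics/w6.png

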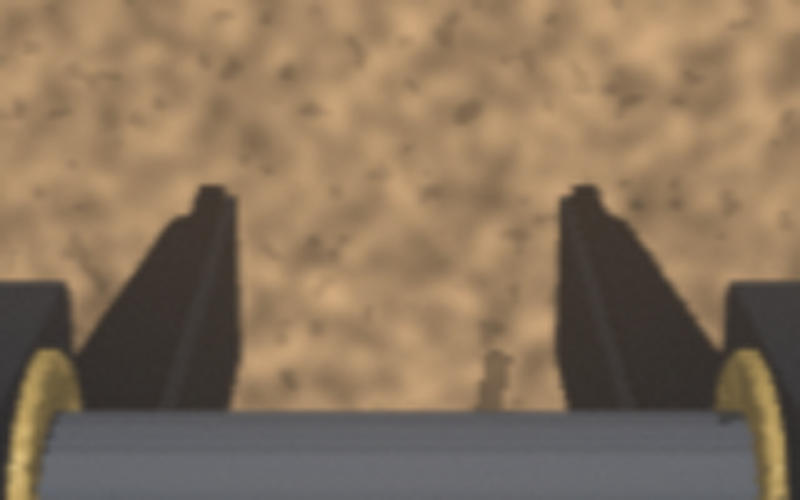

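The inner tip gap is 64.6 px for 38.3 mm, which puts the tips at depth ≈180. So the finger ends sit about 33 mm behind the reported TCP, and the first grip closed just above the tab. I'll rise, go back over the tab and descend 33 mm deeper.

```bash
python3 -m inch '[[[0,0,-0.2],[0,0,0],0.25],[[0,0,-0.28],[0,0,0],0.25],[[-0.15,0,-0.28],[0,0,0],0.25],[[-0.3,0,-0.28],[0,0,0],0.25],[[-0.45,0,-0.28],[0,0,0],0.25],[[-0.498,0,-0.28],[0,0,0],0.25],[[-0.498,0,-0.28],[0,0,0],0.25]]'
python3 -m inch '[[[0,0,0.1],[0,0,0],0.25],[[0,0,0.2],[0,0,0],0.25],[[0,0,0.28],[0,0,0],0.25],[[0,0,0.33],[0,0,0],0.25],[[0,0,0.36],[0,0,0],0.25],[[0,0,0.37],[0,0,0],0.25],[[0,0,0.37],[0,0,0],0.25]]'
```

```text
time: 8.62
tool_pos: [520.0, -202.5, 53.9]
ee_rot: [2.029, 2.397, 0.0]
ft_force: [-0.3, 0.1, -0.3]
width: 0.746
grasp_force: 0.0
time: 9.2
tool_pos: [519.7, -200.1, -20.4]
ee_rot: [-2.026, -2.401, -0.0]
ft_force: [-0.2, 0.2, -0.2]
width: 0.753
grasp_force: 0.0
```

```bash
python3 -m inch '[[[0,0,0],[0,0,0],1],[[0,0,0],[0,0,0],1],[[0,0,0],[0,0,0],1],[[0,0,0],[0,0,0],1],[[0,0,0],[0,0,0],1],[[0,0,0],[0,0,0],1],[[0,0,0],[0,0,0],1],[[0,0,0],[0,0,0],1],[[0,0,0],[0,0,0],1],[[0,0,0],[0,0,0],1],[[0,0,0],[0,0,0],1],[[0,0,0],[0,0,0],1]]'
```

```text
time: 10.2
tool_pos: [519.3, -200.6, -20.4]
ee_rot: [-2.026, -2.4, 0.001]
ft_force: [-1.4, -0.0, 1.8]
width: 0.123
grasp_force: 30.0
```

Gripped: 11.7 mm opening and 30 N, which matches the 12 mm tab. I'll draw it straight out.

```bash
python3 -m inch '[[[0.05,0,0],[0,0,0],1],[[0.1,0,0],[0,0,0],1],[[0.15,0,0],[0,0,0],1],[[0.2,0,0],[0,0,0],1],[[0.25,0,0],[0,0,0],1]]'
python3 -m inch '[[[0.06,0,0],[0,0,0],1],[[0.12,0,0],[0,0,0],1],[[0.18,0,0],[0,0,0],1],[[0.24,0,0],[0,0,0],1],[[0.3,0,0],[0,0,0],1],[[0.36,0,0],[0,0,0],1],[[0.42,0,0],[0,0,0],1],[[0.48,0,0],[0,0,0],1],[[0.54,0,0],[0,0,0],1],[[0.58,0,0],[0,0,0],1],[[0.6,0,0],[0,0,0],1],[[0.6,0,0],[0,0,0],1]]'
```

```text
time: 10.62
tool_pos: [511.1, -150.2, -20.4]
ee_rot: [2.026, 2.401, -0.0]
ft_force: [0.9, -2.9, -2.5]
width: 0.128
grasp_force: 30.0
time: 11.62
tool_pos: [490.7, -31.3, -20.4]
ee_rot: [-2.025, -2.4, -0.002]
ft_force: [-0.8, 4.7, 1.2]
width: 0.125
grasp_force: 30.0
```

```bash
python3 -m inch '[[[0,0,0],[0,0,0],0],[[0,0,0],[0,0,0],0],[[0,0,0],[0,0,0],0],[[0,0,0],[0,0,0],0],[[0,0,0],[0,0,0],0],[[0,0,-0.15],[0,0,0],0],[[0,0,-0.3],[0,0,0],0],[[0,0,-0.45],[0,0,0],0],[[0,0,-0.6],[0,0,0],0],[[0,0,-0.7],[0,0,0],0],[[0,0,-0.7],[0,0,0],0],[[0,0,-0.7],[0,0,0],0]]'
python3 - <<'E'
from h import *
c=snap('wrist');h=cv2.cvtColor(c['image'],cv2.COLOR_RGB2HSV);s=ctrl.get_state();Rt=R.from_rotvec(s['ee_rot']).as_matrix()
m=((h[...,1]<60)&(h[...,2]>130)).astype(np.uint8);m[:170]=0;m[275:]=0;m[:,:230]=0;m[:,330:]=0
for v in range(170,275,3):
    u=np.flatnonzero(m[v]);print(v,(int(u.min()),int(u.max())) if len(u) else None,end='; ')
import pickle;pickle.dump((c,s),open('w7.pkl','wb'));print(s['tool_pos'],s['time'])
E
```

```text
time: 12.62
tool_pos: [492.1, -33.3, 121.0]
ee_rot: [2.025, 2.398, 0.003]
ft_force: [-0.0, 0.1, 0.5]
width: 0.907
grasp_force: 0.0
170 (277, 278); 173 (272, 284); 176 (270, 286); 179 (269, 286); 182 (269, 287); 185 (269, 287); 188 (270, 286); 191 (271, 284); 194 (272, 284); 197 (271, 284); 200 (272, 284); 203 (272, 284); 206 (272, 284); 209 (271, 284); 212 (272, 284); 215 (272, 284); 218 (272, 284); 221 (271, 284); 224 (272, 284); 227 (272, 284); 230 (272, 283); 233 (272, 283); 236 (251, 284); 239 (251, 251); 242 (251, 251); 245 None; 248 None; 251 None; 254 None; 257 None; 260 None; 263 None; 266 None; 269 (304, 304); 272 (304, 304); [490.8686796  -33.12189362 119.22494576] 12.6667
```

```bash
python3 - <<'E'
from h import *
import pickle
c,s=pickle.load(open('w7.pkl','rb'));Rt=R.from_rotvec(s['ee_rot']).as_matrix();t=s['tool_pos']
f=lambda u,v,z:Rt.T@(onz(c,u,v,z)-t)
print('bar',f(278,182,44),'root',f(277.7,236.5,44),'mid',f(278,210,44))
T=snap('top','t2.png')
b=f(278,182,44);o=t+Rt@np.array([b[0]-103,b[1],0]);print('origin est',o, proj(T,[o[0],o[1],56]))
g=cv2.cvtColor(T['image'],cv2.COLOR_RGB2GRAY)
E
```

```text
bar [26.69320201  0.52352576 75.22686941] root [-27.47990411   0.17835948  75.22280105] mid [-0.49062525  0.49860283 75.22479297]
origin est [ 504.17435746 -108.26149969  119.21897719] [300.01297222 216.3693844 ]
```

```bash
python3 -m inch '[[[-0.2,0.002,0],[0,0,0],0],[[-0.385,0.002,0],[0,0,0],0],[[-0.385,0.002,0],[0,0,0],0],[[-0.385,0.002,0.15],[0,0,0],0],[[-0.385,0.002,0.3],[0,0,0],0],[[-0.385,0.002,0.42],[0,0,0],0],[[-0.385,0.002,0.52],[0,0,0],0],[[-0.385,0.002,0.6],[0,0,0],0],[[-0.385,0.002,0.65],[0,0,0],0],[[-0.385,0.002,0.66],[0,0,0],0],[[-0.385,0.002,0.66],[0,0,0],0]]'
python3 -m inch '[[[0,0,0],[0,0,0],1],[[0,0,0],[0,0,0],1],[[0,0,0],[0,0,0],1],[[0,0,0],[0,0,0],1],[[0,0,0],[0,0,0],1],[[0,0,0],[0,0,0],1],[[0,0,0],[0,0,0],1],[[0,0,0],[0,0,0],1],[[0,0,0],[0,0,0],1],[[0,0,0],[0,0,0],1]]'
```

```text
time: 13.63
tool_pos: [503.2, -108.3, -13.8]
ee_rot: [-2.024, -2.399, 0.002]
ft_force: [-0.5, -0.1, 0.4]
width: 1.003
grasp_force: 0.0
time: 14.47
tool_pos: [504.1, -108.9, -12.2]
ee_rot: [-2.026, -2.4, 0.001]
ft_force: [-2.8, -0.9, 3.6]
width: 0.523
grasp_force: 30.0
```

Gripped across the case: 49.7 mm and 30 N. Lift and carry it over to the charger.

```bash
python3 -m inch '[[[0,0,-0.05],[0,0,0],1],[[0,0,-0.12],[0,0,0],1],[[0,0,-0.22],[0,0,0],1],[[0,0,-0.32],[0,0,0],1],[[0,0,-0.42],[0,0,0],1],[[0,0,-0.5],[0,0,0],1],[[0,0,-0.5],[0,0,0],1]]'
python3 -m inch '[[[0.06,0.01,0],[0,0,0],1],[[0.17,0.02,0],[0,0,0],1],[[0.3,0.04,0],[0,0,-0.1],1],[[0.43,0.06,0],[0,0,-0.2],1],[[0.56,0.08,0],[0,0,-0.3],1],[[0.69,0.09,0],[0,0,-0.4],1],[[0.82,0.11,0],[0,0,-0.5],1],[[0.92,0.12,0],[0,0,-0.6],1],[[0.98,0.12,0],[0,0,-0.7],1],[[1,0.13,0],[0,0,-0.8],1],[[1,0.13,0],[0,0,-0.8],1]]'
python3 - <<'E'
from h import *
s=ctrl.get_state();Rt=R.from_rotvec(s['ee_rot']).as_matrix();t=s['tool_pos']
print(np.degrees(np.arctan2(Rt[1,0],Rt[0,0])),s['wrist_torque'],Rt.T@(np.array([485,321,t[2]])-t)/200)
E
```

```text
time: 15.05
tool_pos: [506.4, -109.3, 90.8]
ee_rot: [2.023, 2.397, 0.004]
ft_force: [1.1, -0.6, -5.2]
width: 0.526
grasp_force: 30.0
time: 15.97
tool_pos: [494.2, 94.4, 84.9]
ee_rot: [-1.477, -2.768, 0.003]
ft_force: [-1.1, -0.4, -7.4]
width: 0.523
grasp_force: 30.0
123.84004899214003 [-0.09907469  0.04541337  0.0205515 ] [9.66811873e-01 5.92816667e-01 6.40632012e-04]
```

```bash
python3 -m inch '[[[0.06,0.04,0],[0,0,-0.08],1],[[0.16,0.1,0],[0,0,-0.16],1],[[0.28,0.17,0],[0,0,-0.24],1],[[0.4,0.25,0],[0,0,-0.34],1],[[0.52,0.32,0],[0,0,-0.44],1],[[0.64,0.39,0],[0,0,-0.54],1],[[0.76,0.46,0],[0,0,-0.64],1],[[0.86,0.53,0],[0,0,-0.74],1],[[0.94,0.57,0],[0,0,-0.84],1],[[0.967,0.593,0],[0,0,-0.94],1],[[0.967,0.593,0],[0,0,-1],1],[[0.967,0.593,0],[0,0,-1],1]]'
python3 - <<'E'
from h import *
import pickle
s=ctrl.get_state();Rt=R.from_rotvec(s['ee_rot']).as_matrix();t=s['tool_pos']
print(np.degrees(np.arctan2(Rt[1,0],Rt[0,0])),t)
c=snap('wrist','w8.png');pickle.dump((c,s),open('w8.pkl','wb'))
b=snap('top')['image']
cv2.imwrite('pics/v8.png',np.hstack([c['image'],cv2.resize(b[140:280,80:160],(240,420),interpolation=2)])[:,:,::-1])
E
```

```text
time: 16.97
tool_pos: [486.5, 319.2, 85.5]
ee_rot: [-0.715, -3.056, 0.004]
ft_force: [-0.7, -0.1, -6.9]
width: 0.527
grasp_force: 30.0
153.6628430895708 [486.53948621 319.22323143  85.46439247]
```

View pics/v8.png

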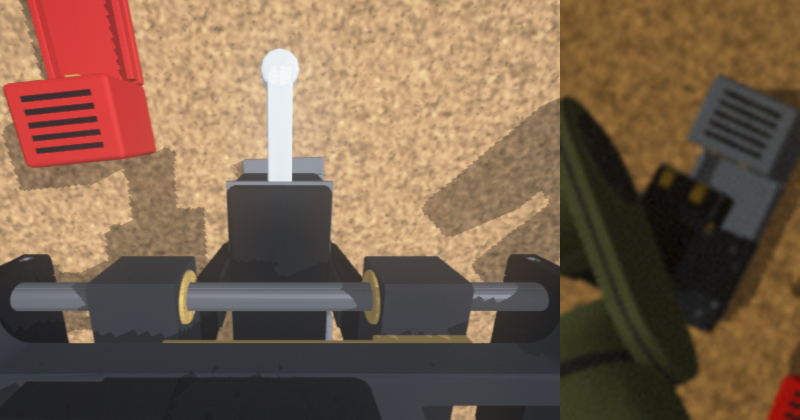

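The last view shows the battery held straight over the grey cradle. The charger's open-end edge runs from (243,159) to (325,157), and the top view shows its body ahead of the battery. I'll measure the edges numerically.

```bash
python3 - <<'E'
from h import *
import pickle
c,s=pickle.load(open('w8.pkl','rb'));im=c['image'].astype(int);Rt=R.from_rotvec(s['ee_rot']).as_matrix();t=s['tool_pos']
for u in(250,258,305,318):print(u,[(v,im[v,u].tolist()) for v in range(153,186,2)])
sat=im.max(2)-im.min(2)
for v in range(156,184,3):
    x=np.flatnonzero(sat[v,200:360]<28)+200;print(v,x.min() if len(x) else 0,x.max() if len(x) else 0)
T=pickle.load(open('top.pkl','rb'))
def chk(o,a):
    ca,sa=np.cos(np.radians(a)),np.sin(np.radians(a))
    for n,x,y,z in(('endL',-75,38,8),('endR',-75,-38,8),('bFL',53,38,65),('bFR',53,-38,65),('bBL',113,38,65),('bBR',113,-38,65)):
        P=[o[0]+ca*x-sa*y,o[1]+sa*x+ca*y,z];print(n,proj(T,P).round(1),proj(c,P).round(1))
chk((512.5,308.7),-25)
E
```

```text
250 [(153, [227, 195, 150]), (155, [230, 198, 153]), (157, [217, 181, 139]), (159, [144, 135, 130]), (161, [149, 151, 158]), (163, [148, 150, 158]), (165, [149, 151, 159]), (167, [148, 150, 158]), (169, [148, 150, 159]), (171, [148, 149, 158]), (173, [95, 93, 94]), (175, [75, 71, 67]), (177, [75, 70, 67]), (179, [76, 71, 68]), (181, [118, 118, 124]), (183, [146, 148, 155]), (185, [85, 81, 82])]
258 [(153, [225, 193, 150]), (155, [229, 197, 151]), (157, [226, 193, 149]), (159, [148, 143, 143]), (161, [149, 152, 159]), (163, [149, 151, 160]), (165, [149, 151, 159]), (167, [149, 151, 160]), (169, [147, 150, 159]), (171, [147, 149, 159]), (173, [95, 94, 96]), (175, [76, 73, 71]), (177, [75, 71, 69]), (179, [74, 70, 69]), (181, [117, 118, 124]), (183, [146, 148, 156]), (185, [85, 83, 84])]
305 [(153, [215, 180, 142]), (155, [188, 158, 126]), (157, [142, 135, 130]), (159, [148, 152, 161]), (161, [149, 154, 161]), (163, [149, 153, 161]), (165, [149, 153, 160]), (167, [148, 152, 160]), (169, [148, 151, 159]), (171, [148, 152, 160]), (173, [96, 95, 98]), (175, [76, 74, 74]), (177, [77, 75, 74]), (179, [75, 73, 72]), (181, [117, 119, 125]), (183, [145, 148, 156]), (185, [93, 92, 96])]
318 [(153, [218, 184, 142]), (155, [220, 185, 144]), (157, [143, 140, 141]), (159, [149, 152, 160]), (161, [149, 152, 160]), (163, [149, 152, 160]), (165, [147, 150, 159]), (167, [148, 151, 159]), (169, [148, 151, 160]), (171, [147, 150, 159]), (173, [135, 136, 143]), (175, [115, 115, 119]), (177, [79, 75, 74]), (179, [78, 74, 71]), (181, [117, 117, 122]), (183, [145, 147, 154]), (185, [93, 91, 93])]
156 268 291
159 245 323
162 242 323
165 242 323
168 243 323
171 243 323
174 242 323
177 239 323
180 236 323
183 226 332
endL [106.7 234.9] [319.3 158.9]
endR [133.9 247.7] [237.  160.8]
bFL [123.1 185.9] [326.  317.3]
bFR [151.4 199.1] [236.7 319. ]
bBL [134.2 163.7] [325.  375.8]
bBR [162.3 176.9] [240.6 377.2]
```

Wrist and top measurements differ by about 4 mm sideways. I'll pass forward over the charger, where the wrist camera sees the whole cradle, and measure its sides there.

```bash
python3 -m inch '[[[-0.06,0,0],[0,0,0],1],[[-0.18,0,0],[0,0,0],1],[[-0.32,0,0],[0,0,0],1],[[-0.44,0,0],[0,0,0],1],[[-0.5,0,0],[0,0,0],1],[[-0.5,0,0],[0,0,0],1],[[-0.5,0,0],[0,0,0],1]]'
python3 - <<'E'
from h import *
import pickle
s=ctrl.get_state();c=snap('wrist');pickle.dump((c,s),open('w9.pkl','wb'));im=c['image'].astype(int)
Rt=R.from_rotvec(s['ee_rot']).as_matrix();t=s['tool_pos'];print(t,np.degrees(np.arctan2(Rt[1,0],Rt[0,0])))
sat=im.max(2)-im.min(2);g=im.mean(2)
for v in range(50,180,8):
    x=np.flatnonzero(sat[v,180:380]<30)+180;print(v,(x.min(),x.max()) if len(x) else 0)
for v in(80,110,140):print(v,g[v,228:336:2].astype(int).tolist())
ca,sa=np.cos(np.radians(-25)),np.sin(np.radians(-25))
for n,x,y,z in(('endL',-75,38,8),('endR',-75,-38,8),('rL',-60,30,17),('rR',-60,-30,17),('L',0,38,17),('R',0,-38,17),('L',0,30,17),('R',0,-30,17)):
    P=[512.5+ca*x-sa*y,308.7+sa*x+ca*y,z];print(n,proj(c,P).round(1))
E
```

```text
time: 17.65
tool_pos: [577.7, 274.1, 87.1]
ee_rot: [-0.719, -3.057, 0.001]
ft_force: [0.3, 0.2, -6.1]
width: 0.528
grasp_force: 30.0
[577.72295324 274.1490032   87.08970024] 153.5256685173028
50 (np.int64(238), np.int64(326))
58 (np.int64(239), np.int64(326))
66 (np.int64(239), np.int64(326))
74 (np.int64(240), np.int64(326))
82 (np.int64(240), np.int64(326))
90 (np.int64(241), np.int64(326))
98 (np.int64(241), np.int64(326))
106 (np.int64(242), np.int64(326))
114 (np.int64(242), np.int64(326))
122 (np.int64(242), np.int64(326))
130 (np.int64(243), np.int64(326))
138 (np.int64(244), np.int64(326))
146 (np.int64(244), np.int64(326))
154 (np.int64(245), np.int64(326))
162 (np.int64(246), np.int64(326))
170 (np.int64(246), np.int64(326))
178 (np.int64(238), np.int64(326))
80 [129, 135, 129, 125, 130, 121, 112, 138, 154, 157, 155, 154, 155, 157, 156, 156, 157, 156, 176, 219, 234, 246, 246, 246, 247, 246, 246, 246, 246, 242, 239, 241, 237, 224, 178, 159, 159, 158, 159, 157, 143, 121, 120, 121, 119, 112, 136, 155, 157, 166, 188, 184, 176, 184]
110 [119, 121, 128, 125, 120, 115, 118, 115, 143, 153, 157, 150, 155, 155, 156, 156, 155, 156, 156, 158, 220, 237, 237, 236, 236, 236, 236, 236, 237, 237, 238, 239, 209, 159, 157, 158, 158, 157, 157, 145, 121, 121, 120, 120, 120, 113, 136, 155, 157, 163, 171, 156, 152, 168]
140 [176, 122, 117, 124, 123, 120, 125, 135, 120, 144, 152, 155, 141, 153, 153, 154, 155, 155, 156, 156, 210, 236, 236, 236, 235, 234, 234, 235, 236, 236, 236, 239, 184, 156, 156, 156, 156, 155, 155, 155, 154, 123, 118, 117, 116, 110, 132, 153, 155, 163, 182, 190, 179, 175]
endL [322.4  36.4]
endR [232.2  39. ]
rL [314.   53.7]
rR [241.5  55.7]
L [322.9 128.7]
R [236.3 131. ]
L [313.8 128.9]
R [245.4 130.7]
```

```bash
python3 - <<'E'
from h import *
import pickle
c8,s8=pickle.load(open('w8.pkl','rb'));c,s=pickle.load(open('w9.pkl','rb'))
E=onz(c8,283,157.3,8);A=onz(c,284.75,130,17);A2=onz(c,282.2,56,17)
d=A-E;print('end',E,'A',A,'A2',A2,'yaw',np.degrees(np.arctan2(d[1],d[0])),np.degrees(np.arctan2(*(A-A2)[1::-1])))
a=np.radians(-24.7);x=np.array([np.cos(a),np.sin(a)]);y=np.array([-x[1],x[0]])
lat=np.mean([(P[:2])@y for P in(E,A,A2)]);print([P[:2]@y for P in(E,A,A2)],lat)
o=x*(E[:2]@x+75)+y*lat;print('charger',o)
s=ctrl.get_state();Rt=R.from_rotvec(s['ee_rot']).as_matrix();t=s['tool_pos']
print('tool yaw',np.degrees(np.arctan2(Rt[1,0],Rt[0,0])))
T=pickle.load(open('top.pkl','rb'))
for X,Y,Z in((53,38,65),(53,-38,65),(113,38,65)):print(proj(T,np.r_[o+x*X+y*Y,Z]))
for off in(-12,):
    g=np.r_[o+x*(3+off),t[2]];print('to',g,Rt.T@(g-t)/200)
E
```

```text
end [444.42896132 345.51786759   8.        ] A [514.66836607 312.72570643  17.        ] A2 [460.65392291 336.94971116  17.        ] yaw -25.02611806307167 -24.154933526824447
[np.float64(499.61803776704085), np.float64(499.176825723741), np.float64(498.6136748048413)] 499.1361794318744
charger [512.3657219  313.74006482]
tool yaw 153.59184402044724
[120.90793491 185.93570895]
[149.19950815 199.03705546]
[131.86333514 163.74487872]
to [504.1891483  317.50086848  87.0625979 ] [0.42160362 0.02985442 0.00060769]
```

```bash
python3 -m inch '[[[0.1,0.01,0],[0,0,-0.057],1],[[0.22,0.02,0],[0,0,-0.057],1],[[0.34,0.028,0],[0,0,-0.057],1],[[0.4,0.028,0],[0,0,-0.057],1],[[0.421,0.028,0],[0,0,-0.057],1],[[0.421,0.028,0],[0,0,-0.057],1],[[0.421,0.028,0],[0,0,-0.057],1]]'
python3 - <<'E'
from h import *
s=ctrl.get_state();c=snap('wrist');im=c['image'].astype(int)
Rt=R.from_rotvec(s['ee_rot']).as_matrix();t=s['tool_pos'];print(t,np.degrees(np.arctan2(Rt[1,0],Rt[0,0])))
sat=im.max(2)-im.min(2);g=im.mean(2)
for v in range(110,186,6):
    x=np.flatnonzero(sat[v,200:360]<30)+200;b=np.flatnonzero(g[v]>205);b=b[(b>240)&(b<320)];print(v,(x.min(),x.max()) if len(x) else 0,(b.min(),b.max()) if len(b) else 0)
o=np.array([512.37,313.74]);a=np.radians(-24.7);x=np.array([np.cos(a),np.sin(a)])
print(Rt.T@(np.r_[o+x*3,t[2]]-t))
E
```

```text
time: 18.28
tool_pos: [505.0, 317.4, 87.9]
ee_rot: [0.669, 3.068, 0.0]
ft_force: [0.3, -0.8, -7.1]
width: 0.528
grasp_force: 30.0
[504.95565596 317.39122959  87.93284703] 155.41227696831433
110 (np.int64(267), np.int64(292)) (np.int64(268), np.int64(292))
116 (np.int64(267), np.int64(292)) (np.int64(268), np.int64(292))
122 (np.int64(267), np.int64(292)) (np.int64(268), np.int64(291))
128 (np.int64(267), np.int64(291)) (np.int64(268), np.int64(292))
134 (np.int64(267), np.int64(291)) (np.int64(268), np.int64(291))
140 (np.int64(237), np.int64(318)) (np.int64(268), np.int64(291))
146 (np.int64(237), np.int64(318)) (np.int64(268), np.int64(291))
152 (np.int64(237), np.int64(317)) (np.int64(268), np.int64(291))
158 (np.int64(237), np.int64(318)) (np.int64(269), np.int64(291))
164 (np.int64(237), np.int64(317)) (np.int64(269), np.int64(291))
170 (np.int64(237), np.int64(317)) (np.int64(269), np.int64(291))
176 (np.int64(237), np.int64(318)) (np.int64(269), np.int64(291))
182 (np.int64(225), np.int64(332)) 0
[-11.26126308  -0.24103431   0.01249909]
```

Seen directly, the battery is about 1.5–2 mm off to +y of the cradle and parallel to it. I'll correct that and descend.

```bash
python3 -m inch '[[[0,-0.008,0.05],[0,0,0],1],[[0,-0.008,0.12],[0,0,0],1],[[0,-0.008,0.2],[0,0,0],1],[[0,-0.008,0.27],[0,0,0],1],[[0,-0.008,0.33],[0,0,0],1],[[0,-0.008,0.37],[0,0,0],1],[[0,-0.008,0.4],[0,0,0],1],[[0,-0.008,0.42],[0,0,0],1],[[0,-0.008,0.43],[0,0,0],1],[[0,-0.008,0.437],[0,0,0],1],[[0,-0.008,0.437],[0,0,0],1]]'
python3 -m inch '[[[0,0,0.005],[0,0,0],1],[[0,0,0.01],[0,0,0],1],[[0,0,0.01],[0,0,0],1]]'
```

```text
time: 19.25
tool_pos: [504.4, 316.2, 0.7]
ee_rot: [0.67, 3.069, 0.001]
ft_force: [0.1, -0.0, -7.5]
width: 0.527
grasp_force: 30.0
time: 19.5
tool_pos: [504.1, 316.1, -1.4]
ee_rot: [0.67, 3.069, 0.001]
ft_force: [-0.2, 0.2, -6.5]
width: 0.524
grasp_force: 30.0
```

Still hanging freely (−6.5 N). I'll lower it in 1 mm steps.

```bash
python3 -m inch '[[[0,0,0.005],[0,0,0],1],[[0,0,0.01],[0,0,0],1],[[0,0,0.01],[0,0,0],1]]';python3 -m inch '[[[0,0,0.005],[0,0,0],1],[[0,0,0.005],[0,0,0],1]]'
```

```text
time: 19.75
tool_pos: [503.8, 315.9, -3.9]
ee_rot: [-0.67, -3.069, 0.0]
ft_force: [-0.1, -0.0, -6.8]
width: 0.519
grasp_force: 30.0
time: 19.92
tool_pos: [504.0, 316.0, -4.1]
ee_rot: [-0.67, -3.069, 0.0]
ft_force: [-1.9, -0.1, -3.0]
width: 0.526
grasp_force: 30.0
```

Floor contact is at the expected height (−4.1 against −4.5 predicted), so it's between the rails. I'll slide it forward to the body.

```bash
python3 -m inch '[[[-0.01,0,0],[0,0,0],1],[[-0.02,0,0],[0,0,0],1],[[-0.03,0,0],[0,0,0],1],[[-0.04,0,0],[0,0,0],1],[[-0.04,0,0],[0,0,0],1]]';python3 -m inch '[[[-0.005,0,0],[0,0,0],1],[[-0.01,0,0],[0,0,0],1],[[-0.01,0,0],[0,0,0],1]]'
```

```text
time: 20.33
tool_pos: [512.0, 312.9, -4.2]
ee_rot: [0.67, 3.068, 0.001]
ft_force: [-2.3, 1.8, -0.5]
width: 0.524
grasp_force: 30.0
time: 20.58
tool_pos: [512.9, 312.4, -4.2]
ee_rot: [-0.67, -3.069, -0.001]
ft_force: [-4.9, 3.4, 1.7]
width: 0.528
grasp_force: 30.0
```

```bash
python3 -m inch '[[[-0.005,0,0],[0,0,0],1],[[-0.01,0,0],[0,0,0],1],[[-0.01,0,0],[0,0,0],1]]'
```

```text
time: 20.83
tool_pos: [512.8, 312.2, -4.2]
ee_rot: [-0.669, -3.065, -0.001]
ft_force: [-11.5, 4.9, 5.7]
width: 0.521
grasp_force: 30.0
```

```bash
python3 -m inch '[[[-0.005,0,0],[0,0,0],1],[[-0.01,0,0],[0,0,0],1],[[-0.01,0,0],[0,0,0],1]]'
```

```text
time: 21.08
tool_pos: [513.0, 312.1, -4.3]
ee_rot: [-0.668, -3.062, -0.001]
ft_force: [-16.3, 5.4, 7.9]
width: 0.523
grasp_force: 30.0
```

The battery has stalled at the face with 17 N, and the position agrees within 2 mm. I'll release, rise straight up and check.

```bash
python3 -m inch '[[[0,0,0],[0,0,0],0],[[0,0,0],[0,0,0],0],[[0,0,0],[0,0,0],0],[[0,0,0],[0,0,0],0],[[0,0,0],[0,0,0],0],[[0,0,0],[0,0,0],0],[[0,0,0],[0,0,0],0],[[0,0,-0.1],[0,0,0],0],[[0,0,-0.25],[0,0,0],0],[[0,0,-0.4],[0,0,0],0],[[0,0,-0.5],[0,0,0],0],[[0,0,-0.5],[0,0,0],0]]'
python3 -m inch '[[[-0.1,0,-0.1],[0,0,0],0],[[-0.25,0,-0.2],[0,0,0],0],[[-0.4,0,-0.3],[0,0,0],0],[[-0.55,0,-0.4],[0,0,0],0],[[-0.7,0,-0.5],[0,0,0],0],[[-0.7,0,-0.5],[0,0,0],0],[[-0.7,0,-0.5],[0,0,0],0]]'
python3 - <<'E'
from h import *
import pickle
s=ctrl.get_state();c=snap('wrist');pickle.dump((c,s),open('w10.pkl','wb'));im=c['image'].astype(int)
sat=im.max(2)-im.min(2);g=im.mean(2)
o=np.array([512.37,313.74]);a=np.radians(-24.7);x=np.array([np.cos(a),np.sin(a)]);y=np.array([-x[1],x[0]])
W=lambda X,Y,Z:proj(c,np.r_[o+x*X+y*Y,Z]).round(1)
print(s['tool_pos']);print('bar',W(-100,0,52),'end',W(-75,38,8),W(-75,-38,8),'case',[W(*q) for q in((-47,25,64),(-47,-25,64),(53,25,64),(53,-25,64))],'body',W(53,38,65),W(53,-38,65))
for v in range(10,250,8):
    k=np.flatnonzero(sat[v,200:360]<30)+200;b=np.flatnonzero((g[v]>200)&(sat[v]<40));b=b[(b>250)&(b<310)];d=np.flatnonzero(g[v,230:330]<70)+230
    print(v,*[(int(q.min()),int(q.max())) if len(q) else 0 for q in(k,b,d)])
print('col300',g[60:250:3,300].astype(int).tolist())
E
```

```text
time: 22.08
tool_pos: [520.3, 311.8, 101.5]
ee_rot: [0.668, 3.061, 0.01]
ft_force: [1.5, -0.6, 0.9]
width: 1.001
grasp_force: 0.0
time: 22.67
tool_pos: [645.4, 251.0, 195.4]
ee_rot: [0.673, 3.068, 0.001]
ft_force: [0.1, -0.2, 1.0]
width: 0.998
grasp_force: 0.0
[645.40181874 250.96493819 195.40666448]
bar [278.7 -57. ] end [312.6  -7.2] [244.8  -7.2] case [array([304.5,   1. ]), array([252.9,   1. ]), array([302.5, 109.7]), array([255.1, 109.7])] body [315.  109.6] [242.6 109.6]
10 (245, 312) 0 (254, 303)
18 (246, 311) 0 (254, 303)
26 (246, 311) 0 (254, 303)
34 (246, 311) 0 (255, 303)
42 (246, 311) 0 (255, 303)
50 (247, 311) 0 (255, 303)
58 (247, 311) 0 (255, 303)
66 (247, 310) 0 (255, 302)
74 (247, 310) 0 (255, 302)
82 (247, 310) 0 (256, 302)
90 (248, 310) 0 (256, 302)
98 (248, 310) 0 (256, 302)
106 (248, 310) 0 (256, 302)
114 (244, 314) 0 0
122 (244, 314) 0 (257, 302)
130 (244, 314) 0 (257, 301)
138 (245, 314) 0 0
146 (245, 314) 0 0
154 (245, 314) 0 0
162 (246, 314) 0 0
170 0 0 0
178 0 0 0
186 0 0 0
194 0 0 0
202 0 0 0
210 0 0 0
218 0 0 0
226 0 0 0
234 0 0 0
242 0 0 0
col300 [54, 53, 54, 54, 54, 55, 55, 55, 56, 55, 55, 56, 55, 57, 58, 57, 54, 105, 123, 123, 93, 64, 122, 85, 67, 123, 72, 78, 122, 65, 98, 122, 62, 116, 121, 106, 140, 132, 124, 117, 138, 145, 146, 142, 132, 129, 148, 147, 153, 146, 131, 134, 118, 140, 135, 149, 157, 135, 149, 148, 130, 132, 130, 146]
```

The battery is centred between the rails (columns 254–303 inside 247–311) and its dark case runs up to the body edge at row 110. One more view from further back will check the seating along x.

```bash
python3 -m inch '[[[0.15,0,0],[0,0,0],0],[[0.3,0,0],[0,0,0],0],[[0.4,0,0],[0,0,0],0],[[0.4,0,0],[0,0,0],0],[[0.4,0,0],[0,0,0],0]]'
python3 - <<'E'
from h import *
s=ctrl.get_state();c=snap('wrist');im=c['image'].astype(int);g=im.mean(2);sat=im.max(2)-im.min(2)
o=np.array([512.37,313.74]);a=np.radians(-24.7);x=np.array([np.cos(a),np.sin(a)]);y=np.array([-x[1],x[0]])
Rt=R.from_rotvec(s['ee_rot']).as_matrix()
W=lambda X,Y,Z:proj(c,np.r_[o+x*X+y*Y,Z]).round(1)
print(s['tool_pos'],'bar',W(-100,0,52),'end',W(-75,30,8),'case',W(-47,20,64),W(53,20,64),'body',W(53,20,65))
for u in(264,298): print(u,[(v,int(g[v,u])) for v in range(40,240,3)])
for v in range(10,100,6):
    b=np.flatnonzero((g[v]>200)&(sat[v]<40));b=b[(b>255)&(b<305)];print(v,(int(b.min()),int(b.max())) if len(b) else 0,end=' ')
S=snap('scene');
for p in((3,0,64),(53,20,64),(-47,20,64)):print(proj(S,np.r_[o+x*p[0]+y*p[1],p[2]]))
E
```

```text
time: 23.13
tool_pos: [568.8, 285.8, 193.4]
ee_rot: [-0.665, -3.068, 0.003]
ft_force: [-0.2, 0.6, -0.1]
width: 1.0
grasp_force: 0.0
[568.8104776  285.81433722 193.36914426] bar [280.2  40.2] end [305.3  74.3] case [299.3  93.8] [297.4 189.1] body [297.5 189.2]
264 [(40, 127), (43, 135), (46, 129), (49, 138), (52, 134), (55, 101), (58, 103), (61, 114), (64, 116), (67, 112), (70, 117), (73, 113), (76, 94), (79, 96), (82, 96), (85, 95), (88, 95), (91, 95), (94, 101), (97, 59), (100, 60), (103, 59), (106, 57), (109, 58), (112, 57), (115, 57), (118, 57), (121, 57), (124, 55), (127, 54), (130, 55), (133, 53), (136, 55), (139, 53), (142, 52), (145, 53), (148, 53), (151, 53), (154, 55), (157, 54), (160, 52), (163, 53), (166, 53), (169, 51), (172, 52), (175, 52), (178, 72), (181, 76), (184, 74), (187, 74), (190, 98), (193, 124), (196, 124), (199, 66), (202, 78), (205, 122), (208, 54), (211, 121), (214, 88), (217, 69), (220, 123), (223, 57), (226, 121), (229, 87), (232, 71), (235, 124), (238, 114)]
298 [(40, 150), (43, 154), (46, 138), (49, 155), (52, 141), (55, 151), (58, 145), (61, 134), (64
[... 202 characters left out ...]
), (121, 59), (124, 59), (127, 60), (130, 59), (133, 57), (136, 57), (139, 57), (142, 57), (145, 57), (148, 56), (151, 57), (154, 56), (157, 57), (160, 56), (163, 56), (166, 56), (169, 56), (172, 57), (175, 57), (178, 56), (181, 55), (184, 56), (187, 57), (190, 110), (193, 125), (196, 125), (199, 69), (202, 86), (205, 123), (208, 58), (211, 123), (214, 90), (217, 72), (220, 125), (223, 59), (226, 122), (229, 89), (232, 73), (235, 125), (238, 114)]
10 0 16 0 22 0 28 0 34 (277, 285) 40 (273, 288) 46 (275, 286) 52 (276, 285) 58 (276, 285) 64 (276, 285) 70 (276, 285) 76 (276, 285) 82 (276, 285) 88 (276, 285) 94 0 [402.00356387 279.22221592]
[385.99653498 294.39984041]
[427.22752267 279.37315192]
```

The case runs from row 95.5 to the body edge at row 190, which is 100 mm to within 1 mm, so there's no gap. The bar is where docking predicts, the battery lies flat and the gripper is clear.

```bash
python3 -c "
from station import ctrl
print(ctrl.sign_off())"
```

```text
the job is handed in; nothing more can be done
None
```

I handed the job in after about 23 s of robot time: the battery was drawn out by its tab, set down clear of the test set, regrasped across its case and laid flat between the charger's rails, terminal end against the body to within about 1 mm. The first grip on the tab closed on nothing and was redone, and the bystanders were never touched.

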